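Hang the loaded weighing hanger level on the load cell

ROBOT

A 6-joint arm with a two-finger parallel gripper is mounted at the origin on a cart in front of the work surface, level with it; the furniture and walls round the work are solid. World frame = base frame: x ahead of the robot, y to its left, z up, the work surface at z = 0. Lengths are in mm, angles in rad, forces in N, time in s.
With the tool pointing down it reaches from about 325 to 775 mm from the base axis. Payload 5.5 kg.
Tool frame: the origin (TCP) lies between the finger pads; the fingertips stand 11 mm ahead of it and the grasp point (between the pads) lies 8 mm behind it; z points along the fingers, y is the direction in which the jaws open and shut (so a half turn about z gives the same grasp; the last joint's range is limited). The gripper opens to 88 mm and grips with 3 to 60 N. Pads are 20 mm wide; open, the fingers measure 115 mm over their backs; the gripper's body (75 mm by 178 mm) begins 61 mm behind the grasp point.
Start: joints at [-1.3, 0.091, 1.231, -0, 1.82, -0.057], TCP at [193.176, -568.066, 233.631] pointing down, gripper open.
Joint ranges: [-2.87, 2.87], [-0.86, 2.18], [0.17, 2.46], [-1.51, 4.65], [0.06, 2.69], [-2.65, 2.65]. Speed limits (rad/s): [2.57, 2.57, 3.01, 3.14, 3.14, 3.14].

INTERFACE

Orientations are given as [roll, pitch, yaw] about the fixed x, y, z axes, in that order (R = Rz(yaw) Ry(pitch) Rx(roll)).
In Python, from station import get_obs, cams, arm, models gives the robot as it stands.
- The arm moves only by the tool send_rows, never from a script. Its argument "targets" is a list of rows, each a list of 7 numbers: the shift along the tool's x, y, z in m, then the turn, a rotation vector about the tool's x, y, z in degrees, then the opening, from 0 (shut) to 1 (fully open). In form: [[x, y, z, ax, ay, az, hand], ...]. A call has exactly 10 rows; each row is the pose to reach, as a shift and turn from the pose commanded when the call began, along the tool's axes at that moment; what a row does not reach only later rows make up. A row lasts 1/12 s, in which the tool goes at most 41.7 mm and 7.16 degrees, less where a joint would pass 70% of its speed; a pose out of reach is approached as far as the arm can. A call with a gripper value outside its range is refused whole. The fingers move at their own pace and stop on an object; "squeeze" is the grip in N (left out, the last holds). Time passes only in rows, so rows that repeat a pose let the fingers close, or fill a call up. It gives the time, the measured TCP pose, the force and the opening at its end, in the units of the state.
- get_obs(): the state, without advancing time (a new reading comes with each control period).
- cams.get_image(name): name is "scene" or "top" or "wrist"; returns a dict with "img" (384x512x3 uint8, red, green, blue), "range_z" (384x512 float32, mm along the optical axis (not along the pixel's ray), 0 where there is no reading), "vertical_fov" (degrees; the focal length in pixels is half the picture's height over the tangent of half this angle, whatever the lens; pixels are square), "cx", "cy" (the principal point, pixels), "R" (3x3) and "t" (3): a world point X has camera coordinates R X + t. Camera axes: x right, y down, z forward; pixel columns grow to the right and rows downward; lengths in mm; the calibration is good to about 2 mm. The wrist camera is an equidistant fisheye: a pixel r from the principal point sees the ray r / f radians off the axis. A picture is of the moment at which its call begins.
- arm.finish_job(): hands the job in, once; it reports no verdict.
Trained networks look in a picture, given as the dict that the camera call returned (one of the last four; its "shot" number tells which), for a name from the list of things; names that differ only in an ending like _2 or _b are one class to them, and where a whole thing is asked for, a point or a joint stands for the part that bears it (a point fixed in the world has none). Each returns a list of dicts, best first, with "conf" (0 to 1); they miss things now and then, are a little off and sometimes report something else, mostly with a low value. They report only what shows in the picture. A call takes as long as a camera call.
- models.look_for(picture, thing): "point" ([row, column] in pixels, amid what is visible of it).
The state is a dict: "t": time; "joints": joint angles; "joint_velocities": joint speeds; "tau": joint torques, N m; "eef_pos": TCP position; "tcp_rot": TCP orientation; "contact_force": force on the tool from outside, world axes, zero at the start; "wrist_torque": the same for the moment, N m; "gripper_width": opening from 0.0 (shut) to 1.0 (fully open).
Only numpy, scipy, OpenCV 4.12 (cv2) and the standard library are available. Lean on these libraries where they do the work, as an engineer would, in place of code of your own. Each camera call takes 0.05 s, during which the arm holds its last target. There are 200 camera calls.

TASK

Hang the loaded C-shaped hanger on the weighing stand's pin by whichever of its five holes lets it hang level, the plate down in the groove of the pin, then let go and leave it hanging still. How full the closed tin is cannot be seen, only felt when the hanger is lifted, and the pin's height is found by feel too. The pin belongs to a load cell that is damaged by more than 15 N, so touch it gently, slide the plate on without forcing, keep the hanger upright and leave the other things on the desk where they are.

Things in the scene. Friction and masses are not known exactly. Their poses are not given: they have to be found in the camera images.
- hanger: loose C-shaped hanger. Origin mid underside; x through its upper plate, y towards its leg, z up. Aluminium foot 68 wide, y -90 to 72; steel leg y 66 to 72 mm, 40 wide; upper plate 8 mm thick (x), y -60 to 72, z 163 to 215 mm, with a flange to x = 14 along its lower edge and five 9 mm holes; grip its top edge (y -60 to 50). Without tin and carriage 0.24 kg, centre of mass y 38, z 106 mm. Goes on with its x along the pin's x
- carriage (a joint): y (m, hanger frame) of the centre of the closed aluminium tin (66 mm across, top 59 mm above the hanger's underside) that stands in a steel carriage on the foot plate; -0.052 to 0; clamped tight, does not move. Carriage and filled tin together weigh 0.12 to 0.40 kg, unknown beforehand (weigh by lifting); centre of mass on the tin's axis, about 36 mm above the underside
- hole1 (a point): centre of the first of five 9 mm round holes that run through the hanger's upper plate along its x; in the hanger's frame at y -24, z 179 mm (36 mm below the plate's top edge); the farthest from the leg. The pin's nose passes with 0.75 mm play all round; hanging, the hole's centre is 2.5 mm below the pin's axis
- hole2 (a point): centre of the next hole towards the leg: y -12, z 179 mm in the hanger's frame
- hole3 (a point): centre of the next hole towards the leg: y 0, z 179 mm in the hanger's frame
- hole4 (a point): centre of the next hole towards the leg: y 12, z 179 mm in the hanger's frame
- hole5 (a point): centre of the next hole towards the leg: y 24, z 179 mm in the hanger's frame
- stand: weighing stand fixed to the desk; origin on the desk straight below the groove of its pin; x along the pin, from its nose back to the column; z up. Foot 165 x 130 x 14 mm; column 110 to 140 mm behind the groove; on it a clamped head with the load cell (top 7 mm above the pin's axis, 26 mm wide, begins 56 mm behind the groove), which carries the level pin
- groove_foot (a point): point on the stand's foot (14 mm above the desk) straight below the middle of the pin's groove, axes as stand. Pin along x: neck of the groove 4 mm thick, x -6 to 6 mm; nose 7.5 mm thick, x -25 to -6, its last 3 mm tapered; collar 18 mm thick, x 6 to 10, stops the plate. The head is clamped anew each time: the pin's axis is 230 to 260 mm above the desk, to be found by touch or sight
- funnel: green plastic funnel, 69 mm across, 66 mm high, standing on its rim; origin under its centre; leave alone
- marker: felt marker pen, 135 mm long (y), 17 mm thick; origin under its middle; leave alone
- cutter_ring: brass cutter ring, 63 mm across, 25 mm high; origin under its centre; leave alone

How it is judged:
By the outcome, as a careful person would: the job done as asked, in the order asked, and still so for the second after the job is handed in, with the robot touching nothing.
It also fails if it takes over 72 s, if anything falls off the work surface, if the arm or the gripper's body presses on something with over 40 N, if the wrist force passes 120 N, or if a joint passes its speed limit or range.

## Working session

There is one attempt and no reset: what is moved stays moved. The work goes in short steps, Python scripts to look and compute and a tool call to move; the robot and the scene stay as the last step left them, time stands still between calls to the robot, and variables do not carry over. Pictures are saved under pics/ and viewed, about 8 in all and at most 12, crops included, and the job is handed in when it is done.

Besides the shell and the picture viewer there is one more tool, called after "Emit:" by a JSON object that holds its "op" and its "data". send_rows: Moves the arm, as the interface text tells. Its arguments: {"type":"object","properties":{"targets":{"type":"array"},"squeeze":{"type":"number"}},"required":["targets"]}

```bash
ls; mkdir -p pics
cat > h.py <<'E'
import numpy as np, cv2
from station import get_obs, cams, arm, models
def f(p): return p["img"].shape[0]/2/np.tan(np.radians(p["vertical_fov"])/2)
def ray(p,r,c):
    F=f(p); return np.array([(c-p["cx"])/F,(r-p["cy"])/F,1])
def world(p,r,c,z=None):
    R=np.array(p["R"]);t=np.array(p["t"]); z=p["range_z"][int(r),int(c)] if z is None else z
    return R.T@(ray(p,r,c)*z-t)
def cloud(p):
    F=f(p); Z=p["range_z"]; v,u=np.mgrid[:384,:512]
    X=np.stack([(u-p["cx"])/F*Z,(v-p["cy"])/F*Z,Z],-1)
    return (X-np.array(p["t"]))@np.array(p["R"])
def proj(p,X):
    c=np.array(p["R"])@np.array(X)+np.array(p["t"]);F=f(p);return p["cy"]+F*c[1]/c[2],p["cx"]+F*c[0]/c[2]
def save(p,n,crop=None,s=1):
    im=p["img"][:,:,::-1]
    if crop: im=im[crop[0]:crop[1],crop[2]:crop[3]]
    cv2.imwrite("pics/"+n,cv2.resize(im,None,fx=s,fy=s,interpolation=cv2.INTER_CUBIC))
E
python3 - <<'E'
from h import *
print(get_obs())
ims=[]
for n in("scene","top"):
    p=cams.get_image(n); np.save(n+".npy",p,allow_pickle=True); ims.append(p["img"])
    print(n,f(p),p["cx"],p["cy"],"campos",-np.array(p["R"]).T@np.array(p["t"]))
    for k in("hanger","carriage","stand","groove_foot","hole3","funnel","marker","cutter_ring"):
        for d in models.look_for(p,k)[:2]:
            r,c=d["point"]; print(k,round(d["conf"],2),np.round([r,c]),np.round(world(p,r,c)))
cv2.imwrite("pics/a.png",cv2.resize(np.vstack(ims)[:,:,::-1],(None),fx=.78,fy=.78))
save(dict(img=ims[0]),"s.png",s=1.5); save(dict(img=ims[1]),"t.png",s=1.5)
E
```

```text
pics
{'t': 0.0, 'joints': array([-1.29969143e+00,  9.17962991e-02,  1.23190546e+00, -1.19093152e-05,
        1.81982115e+00, -5.67006745e-02]), 'joint_velocities': array([ 0.00062479,  0.00138894,  0.00027424, -0.00082203,  0.00070219,
        0.00059353]), 'tau': array([-3.54112435e-04, -4.46450758e+01, -4.06452298e+01,  6.98372629e-02,
        2.92103353e-02, -1.29725968e-04]), 'eef_pos': array([ 193.09453984, -567.76689127,  232.53328803]), 'tcp_rot': array([-3.13966485e+00, -9.78586843e-05,  3.27802553e-01]), 'contact_force': array([ 1.03298281, -1.39235531, -0.40203529]), 'wrist_torque': array([-0.05859053,  0.01090254,  0.00481737]), 'gripper_width': 0.9974298012884663}
scene 347.4881521339483 257.67565225199235 187.84885487985915 campos [-32.19686796 496.04353371 735.9166597 ]
hanger 0.64 [197. 308.] [507.  26.  -3.]
carriage 0.73 [197. 321.] [446.  33.  58.]
stand 0.89 [224. 179.] [547. 398.  45.]
stand 0.52 [198. 308.] [501.  30.   2.]
groove_foot 0.96 [225. 178.] [547. 402.  41.]
groove_foot 0.4 [198. 307.] [507.  28.  -3.]
hole3 0.64 [197. 309.] [505.  22.  -1.]
hole3 0.57 [248. 259.] [413. 239.   3.]
funnel 0.87 [182. 246.] [626. 168.  23.]
marker 0.83 [291. 205.] [360. 406.  15.]
cutter_ring 0.9 [248. 261.] [409. 236.   6.]
cutter_ring 0.24 [198. 307.] [504.  31.  -2.]
top 438.8489140033637 250.841809320186 189.34629997970418 campos [ 262.70116731  205.53792025 1199.01377038]
hanger 0.69 [212. 303.] [465.  59.   8.]
carriage 0.76 [211. 320.] [457.  20.  56.]
stand 0.63 [183. 174.] [547. 405.  63.]
stand 0.5 [209. 306.] [473.  51.   8.]
groove_foot 0.83 [188. 179.] [545. 399.  13.]
groove_foot 0.19 [209. 300.] [474.  65.   5.]
hole3 0.84 [213. 304.] [461.  55.   5.]
funnel 0.79 [153. 261.] [630. 168.  36.]
marker 0.85 [251. 177.] [371. 405.   1.]
cutter_ring 0.64 [234. 237.] [411. 243.   5.]
cutter_ring 0.47 [151. 262.] [633. 165.  43.]
```

View pics/s.png

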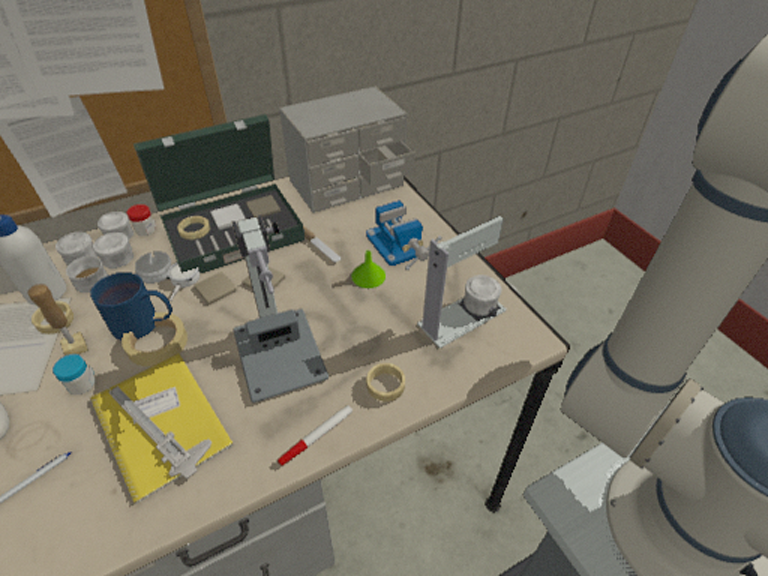

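View pics/t.png

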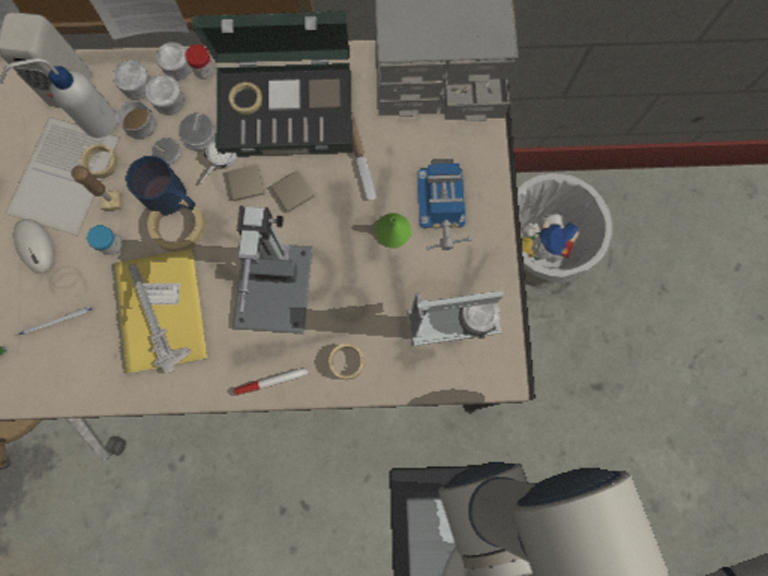

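The scene view shows the hanger at about (460,285), with its leg on the left (+y) and the tin on the right. The stand is at (270,290), with its pin pointing towards the robot. Next I'll fit poses from the depth data.

Run:
```python
from h import *
for n in("scene","top"):
    p=np.load(n+".npy",allow_pickle=True).item(); C=cloud(p); ok=p["range_z"]>0
    def sel(x0,x1,y0,y1,z0,z1):
        m=ok&(C[...,0]>x0)&(C[...,0]<x1)&(C[...,1]>y0)&(C[...,1]<y1)&(C[...,2]>z0)&(C[...,2]<z1)
        return C[m]
    def fit(P,l):
        if len(P)<5: print(n,l,len(P));return
        r=cv2.minAreaRect(P[:,:2].astype(np.float32)); d=np.linalg.svd(P[:,:2]-P[:,:2].mean(0),full_matrices=False)[2][0]
        print(n,l,len(P),"mean",P.mean(0).round(1),"rect",np.round(r[0],1),np.round(r[1],1),round(r[2],1),"dir",np.degrees(np.arctan2(d[1],d[0])).round(2),"lo",P.min(0).round(),"hi",P.max(0).round())
    H=lambda a,b: sel(360,580,-80,140,a,b)
    fit(H(170,225),"plate"); fit(H(207,225),"platetop"); fit(H(30,160),"leg/tin"); fit(H(3,13),"foot"); 
    T=H(50,66); fit(T,"tin top")
    fit(sel(450,660,340,470,8,20),"standfoot"); 
    for a in range(200,320,15): fit(sel(420,700,330,470,a,a+15),f"stand z{a}")
```

```text
scene plate 779 mean [455.5  84.4 197. ] rect [466.9  75.8] [ 40.3 135.1] 13.2 dir 96.29 lo [432.   6. 170.] hi [473. 140. 217.]
scene platetop 261 mean [456.6  85.4 212.8] rect [466.8  76.3] [ 40.2 134.2] 13.3 dir 96.53 lo [432.   7. 207.] hi [473. 139. 217.]
scene leg/tin 864 mean [454.9  76.4  74.8] rect [460.9  61.5] [ 65.9 156.5] 5.4 dir -84.77 lo [432. -17.  30.] hi [498. 140. 160.]
scene foot 578 mean [452.1  73.6   6.1] rect [470.4  46.1] [207.5 187.5] 0.5 dir 94.23 lo [367. -48.   3.] hi [575. 140.  13.]
scene tin top 398 mean [461.8  31.5  57.1] rect [461.4  61.4] [ 65.9 156.3] 4.8 dir 96.55 lo [432. -17.  50.] hi [498. 140.  66.]
scene standfoot 1721 mean [509.  403.6  13.2] rect [536.9 392.7] [122.7 166.6] 83.7 dir -147.28 lo [450. 340.   8.] hi [626. 462.  20.]
scene stand z200 13 mean [573.  391.4 211.8] rect [573.5 391.7] [49.7 22.3] 52.7 dir 75.35 lo [567. 365. 202.] hi [597. 406. 214.]
scene stand z215 63 mean [563.1 385.1 224.8] rect [557.  379.4] [63.  68.5] 80.8 dir 133.08 lo [523. 343. 216.] hi [596. 407. 230.]
scene stand z230 137 mean [554.9 380.5 237.4] rect [
[... 959 characters left out ...]
507.9 393.7  14.1] rect [533.2 401.5] [124.6 163.1] 88.3 dir 142.73 lo [450. 340.   8.] hi [614. 466.  20.]
top stand z200 6 mean [571.4 369.9 213.3] rect [577.1 367. ] [ 6.5 26.5] 63.3 dir 159.11 lo [566. 364. 212.] hi [590. 376. 214.]
top stand z215 31 mean [570.1 370.6 223.8] rect [560.8 375.3] [53.  67.6] 34.3 dir 156.14 lo [524. 348. 216.] hi [602. 408. 230.]
top stand z230 134 mean [572.7 372.  238.3] rect [540.3 384.9] [ 60.3 133. ] 77.3 dir 154.88 lo [474. 344. 230.] hi [609. 409. 245.]
top stand z245 672 mean [551.5 389.7 251.5] rect [525.9 392.3] [ 45.2 164.2] 84.7 dir 173.74 lo [444. 363. 245.] hi [609. 409. 260.]
top stand z260 0
top stand z275 0
top stand z290 0
top stand z305 0
```

```bash
cat > fit.py <<'E'
from h import *
def go(p,n):
    C=cloud(p); ok=p["range_z"]>0
    def sel(x0,x1,y0,y1,z0,z1):
        return C[ok&(C[...,0]>x0)&(C[...,0]<x1)&(C[...,1]>y0)&(C[...,1]<y1)&(C[...,2]>z0)&(C[...,2]<z1)]
    def fit(P,l):
        if len(P)<5: return
        r=cv2.minAreaRect(P[:,:2].astype(np.float32)); d=np.linalg.svd(P[:,:2]-P[:,:2].mean(0),full_matrices=False)[2][0]
        print(n,l,len(P),"mean",P.mean(0).round(1),"med z",np.median(P[:,2]).round(1),"rect",np.round(r[0],1),np.round(r[1],1),round(r[2],1),"dir",np.degrees(np.arctan2(d[1],d[0])).round(2)%180,"lo",P.min(0).round(),"hi",P.max(0).round())
    H=lambda a,b: sel(400,530,-50,200,a,b)
    fit(H(205,225),"platetop"); fit(H(90,160),"leg"); fit(H(3,13),"foot"); fit(H(50,66),"tin")
    fit(sel(440,700,340,480,9,18),"standfoot")
    S=sel(400,720,320,490,190,330)
    for a in range(440,620,15):
        Q=S[(S[:,0]>a)&(S[:,0]<a+15)]
        if len(Q)>3: print(n,"stand x",a,len(Q),"y",Q[:,1].min().round(),Q[:,1].max().round(),np.median(Q[:,1]).round(1),"z",Q[:,2].min().round(),np.percentile(Q[:,2],90).round(1),Q[:,2].max().round(1))
if __name__=="__main__":
    for n in("scene","top"):
        go(np.load(n+".npy",allow_pickle=True).item(),n)
    p=np.load("top.npy",allow_pickle=True).item();q=np.load("scene.npy",allow_pickle=True).item()
    a=cv2.resize(p["img"][120:240,140:350],None,fx=3.8,fy=3.8,interpolation=2); cv2.imwrite("pics/c.png",a[:,:,::-1])
    a=cv2.resize(q["img"][130:280,140:345],None,fx=3.8,fy=3.8,interpolation=2); cv2.imwrite("pics/d.png",a[:,:,::-1])
E
python3 fit.py
```

```text
scene platetop 295 mean [456.4  86.8 212.1] med z 213.3 rect [466.8  76.5] [ 40.2 134.6] 13.3 dir 96.27 lo [432.   7. 205.] hi [473. 142. 217.]
scene leg 246 mean [450.  137.1 125.5] med z 126.6 rect [452.4 136.9] [41.4  6.2] 9.9 dir 8.060000000000002 lo [432. 131.  90.] hi [473. 141. 160.]
scene foot 573 mean [451.8  74.5   6.1] med z 5.3 rect [468.9  47.1] [ 95.6 187.4] 1.8 dir 92.07 lo [418. -48.   3.] hi [514. 141.  13.]
scene tin 399 mean [461.8  31.8  57.1] med z 57.2 rect [461.4  61.4] [ 65.9 156.3] 4.8 dir 96.32 lo [432. -17.  50.] hi [498. 140.  66.]
scene standfoot 1696 mean [509.3 403.3  13.2] med z 13.2 rect [573.9 400.8] [121.5 251.2] 89.9 dir 31.289999999999992 lo [448. 340.   9.] hi [699. 462.  18.]
scene stand x 440 21 y 395.0 403.0 399.4 z 245.0 251.7 252.2
scene stand x 455 16 y 395.0 402.0 398.5 z 247.0 251.6 252.0
scene stand x 470 52 y 388.0 404.0 396.8 z 240.0 255.9 256.7
scene stand x 485 22 y 390.0 399.0 394.7 z 248.0 252.4 253.4
scene stand x 500 21 y 389.0 398.0 393.2 z 247.0 252.8 252.8
scene stand x 515 122 y 378.0 404.0 393.2 z 225.0 254.1 255.7
scene sta
[... 1060 characters left out ...]
x 440 16 y 398.0 405.0 401.6 z 249.0 253.0 253.9
top stand x 455 18 y 397.0 405.0 399.7 z 248.0 254.4 255.3
top stand x 470 37 y 391.0 406.0 397.8 z 242.0 256.3 259.7
top stand x 485 26 y 393.0 401.0 396.5 z 249.0 254.4 254.6
top stand x 500 27 y 391.0 401.0 394.5 z 246.0 254.4 254.7
top stand x 515 73 y 380.0 405.0 391.4 z 227.0 256.0 259.6
top stand x 530 89 y 378.0 405.0 389.5 z 231.0 257.0 258.3
top stand x 545 89 y 376.0 403.0 386.6 z 228.0 257.0 259.1
top stand x 560 133 y 365.0 409.0 380.3 z 212.0 255.6 259.0
top stand x 575 165 y 344.0 409.0 378.9 z 216.0 250.8 253.2
top stand x 590 151 y 344.0 409.0 381.0 z 214.0 251.0 254.4
top stand x 605 19 y 365.0 406.0 392.6 z 243.0 249.9 253.2
```

View pics/d.png

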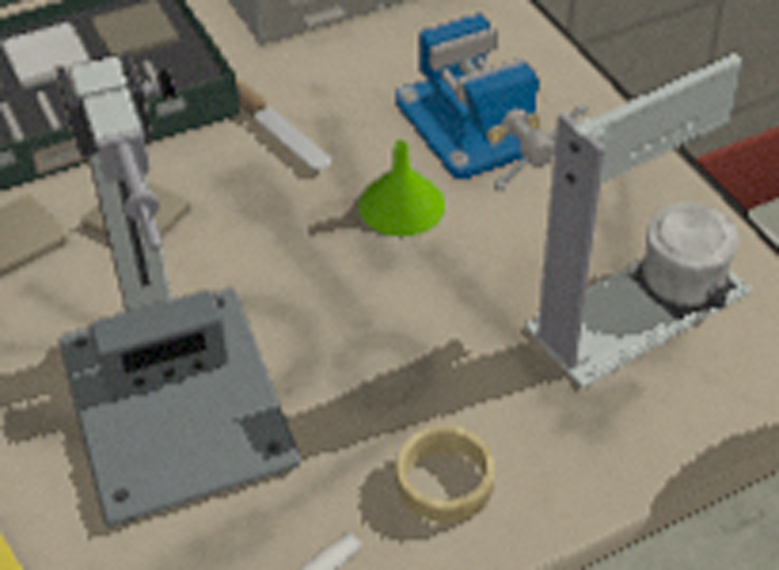

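The crop shows the hanger plate with its row of holes on the lower half, and the pin's nose pointing at the camera, with its collar at about (145,205). The fits give:

| Item | Estimate |
|---|---|
| Groove | (469, 398) |
| Stand yaw | -6.5° |
| Pin axis height | about 249.5 |
| Hanger yaw | about 6.5° |
| Hanger origin | about (460, 68) |

I'm moving above the hanger now.

```bash
cat >> h.py <<'E'
from scipy.spatial.transform import Rotation as Ro
def shift(pos,yaw):
    o=get_obs(); R=Ro.from_euler("xyz",o["tcp_rot"]); G=Ro.from_euler("xyz",[np.pi,0,np.radians(yaw)])
    print("at",np.round(o["eef_pos"],1),np.degrees(o["tcp_rot"]).round(2),"t",round(o["t"],2),"F",np.round(o["contact_force"],2),"T",np.round(o["wrist_torque"],3),"w",round(o["gripper_width"],3))
    print("shift m",np.round(R.inv().apply(np.array(pos)-o["eef_pos"])/1000,4),"turn",np.round((R.inv()*G).as_rotvec(degrees=True),2))
E
python3 - <<'E'
from h import *
for n in("scene","top"):
    p=np.load(n+".npy",allow_pickle=True).item(); P=cloud(p).reshape(-1,3)
    a=np.radians(6.5); d=(P[:,:2]-[460.2,68.3]); hx=d@[np.cos(a),np.sin(a)]; hy=d@[-np.sin(a),np.cos(a)]
    m=(abs(hx)<45)&(hy<30)&(hy>-100)&(P[:,2]>53)&(P[:,2]<66)
    c,r=cv2.minEnclosingCircle(np.c_[hx,hy][m].astype(np.float32)); print(n,"tin hx,hy",np.round(c,1),round(r,1))
    m=(abs(hx)<25)&(hy<60)&(hy>-80)&(P[:,2]>195)&(P[:,2]<225)
    print("plate hx,hy",np.percentile(hx[m],[3,50,97]).round(1),np.percentile(hy[m],[1,99]).round(1),"slope",np.degrees(np.polyfit(hy[m],hx[m],1)[0]).round(1))
    m=(abs(hx)<45)&(hy>-120)&(hy<80)&(P[:,2]>4)&(P[:,2]<12)
    print("foot",np.percentile(hx[m],[2,98]).round(1),np.percentile(hy[m],[2,98]).round(1))
shift([458,65,340],96.5)
E
```

```text
scene tin hx,hy [ -0.7 -52.4] 33.5
plate hx,hy [-5.2 -3.3  4. ] [-60.9  59.1] slope 0.3
foot [-34.   31.4] [-82.6  69.8]
top tin hx,hy [ -0.9 -49.6] 33.1
plate hx,hy [-5.  -2.1  3.7] [-56.8  59.2] slope 0.4
foot [-34.1  22.1] [-89.7  71.1]
at [ 193.2 -568.1  233.7] [180.     0.    18.78] t 0.9 F [-0.28 -0.38 -0.11] T [-0.015  0.017  0.03 ] w 0.997
shift m [ 0.4545 -0.5141 -0.1064] turn [  0.     0.   -77.72]
```

Emit:
{"op": "send_rows", "data": {"targets": [[0.4545,-0.5141,-0.1064,0,0,-77.7,1],[0.4545,-0.5141,-0.1064,0,0,-77.7,1],[0.4545,-0.5141,-0.1064,0,0,-77.7,1],[0.4545,-0.5141,-0.1064,0,0,-77.7,1],[0.4545,-0.5141,-0.1064,0,0,-77.7,1],[0.4545,-0.5141,-0.1064,0,0,-77.7,1],[0.4545,-0.5141,-0.1064,0,0,-77.7,1],[0.4545,-0.5141,-0.1064,0,0,-77.7,1],[0.4545,-0.5141,-0.1064,0,0,-77.7,1],[0.4545,-0.5141,-0.1064,0,0,-77.7,1]]}}

```text
t: 1.73
eef_pos: [352.2, -186.3, 298.1]
tcp_rot: [3.141, 0.001, 1.583]
contact_force: [0.8, 0.4, 0.7]
gripper_width: 1.002
```

```bash
python3 -c "
from h import *
shift([458,65,340],96.5)"
```

```text
at [ 352.2 -186.3  298.1] [1.7994e+02 4.0000e-02 9.0730e+01] t 1.73 F [0.77 0.35 0.67] T [-0.009 -0.137  0.036] w 1.002
shift m [ 0.2499  0.109  -0.0419] turn [ 0.06  0.04 -5.77]
```

Emit:
{"op": "send_rows", "data": {"targets": [[0.25,0.109,-0.042,0,0,-5.8,1],[0.25,0.109,-0.042,0,0,-5.8,1],[0.25,0.109,-0.042,0,0,-5.8,1],[0.25,0.109,-0.042,0,0,-5.8,1],[0.25,0.109,-0.042,0,0,-5.8,1],[0.25,0.109,-0.042,0,0,-5.8,1],[0.25,0.109,-0.042,0,0,-5.8,1],[0.25,0.109,-0.042,0,0,-5.8,1],[0.25,0.109,-0.042,0,0,-5.8,1],[0.25,0.109,-0.042,0,0,-5.8,1]]}}

```text
t: 2.57
eef_pos: [459.1, 62.1, 339.4]
tcp_rot: [-3.141, 0.0, 1.679]
contact_force: [-0.6, 1.0, 0.2]
gripper_width: 1.003
```

Run:
```python
from h import *
p=cams.get_image("wrist"); np.save("w1.npy",p,allow_pickle=True); save(p,"w1.png",s=1.4)
R=np.array(p["R"]);t=np.array(p["t"])
print("cam",-R.T@t,"axis",R[2],"f",f(p),p["cx"],p["cy"])
F=f(p); v,u=np.mgrid[:384,:512]; du=u-p["cx"];dv=v-p["cy"]; r=np.hypot(du,dv); th=r/F; s=np.where(r>0,np.tan(th)/np.maximum(r,1e-6),1/F)
Z=p["range_z"]; X=np.stack([du*s*Z,dv*s*Z,Z],-1); P=((X-t)@R).reshape(-1,3)[(Z>0).ravel()&(th<1.4).ravel()]
a=np.radians(6.5); d=(P[:,:2]-[459.5,68]); hx=d@[np.cos(a),np.sin(a)]; hy=d@[-np.sin(a),np.cos(a)]
m=(abs(hx)<25)&(abs(hy)<110)&(P[:,2]>209)&(P[:,2]<222)
print(m.sum(),"top plate hx",np.percentile(hx[m&(hy<55)],[2,50,98]).round(1),"hy",np.percentile(hy[m],[1,99]).round(1),"z",np.median(P[m,2]).round(1),"slope",np.degrees(np.polyfit(hy[m&(hy<55)],hx[m&(hy<55)],1)[0]).round(2))
shift([459.5,68,203],96.5)
```

```text
cam [450.04329487 145.41621844 490.14518848] axis [ 0.03126598 -0.30318005 -0.95242023] f 297.3186396354542 254.40139251036283 193.5133833483443
1400 top plate hx [-4.2 -0.6  3. ] hy [-58.9  71. ] z 214.6 slope 0.31
at [459.   61.7 339.5] [-1.7999e+02  2.0000e-02  9.6140e+01] t 2.62 F [-0.01 -0.24 -0.67] T [ 0.013 -0.068 -0.024] w 1.002
shift m [0.0063 0.0012 0.1365] turn [-0.01  0.02 -0.36]
```

View pics/w1.png

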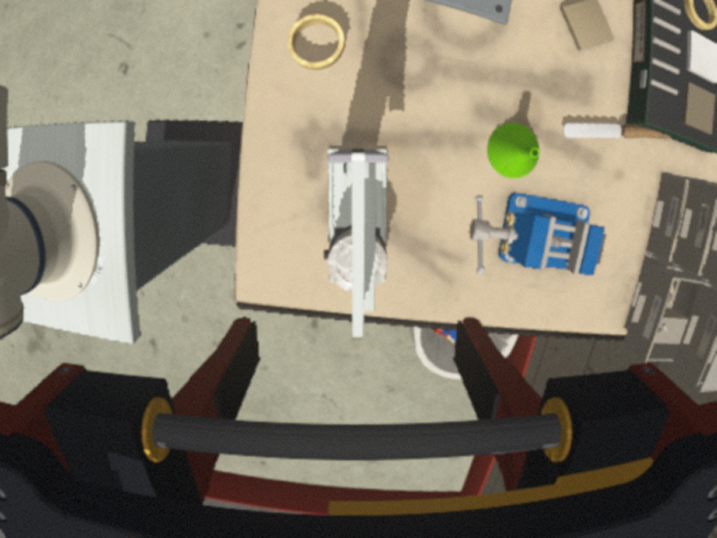

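The wrist view shows the plate edge-on at (357,250), centred between the fingers. The fit gives the plate centre at about (458.9, 68) and yaw 6.2°. I'm descending to grip with the fingertips at z 195.

Emit:
{"op": "send_rows", "data": {"targets": [[0.0063,0.0006,0.03,0,0,0,1],[0.0063,0.0006,0.06,0,0,0,1],[0.0063,0.0006,0.09,0,0,0,1],[0.0063,0.0006,0.11,0,0,0,0.6],[0.0063,0.0006,0.12,0,0,0,0.4],[0.0063,0.0006,0.128,0,0,0,0.4],[0.0063,0.0006,0.1335,0,0,0,0.4],[0.0063,0.0006,0.1335,0,0,0,0.4],[0.0063,0.0006,0.1335,0,0,0,0.3],[0.0063,0.0006,0.1335,0,0,0,0.3]]}}

```text
t: 3.45
eef_pos: [459.7, 68.8, 207.5]
tcp_rot: [3.139, 0.0, 1.679]
contact_force: [-0.4, -0.4, -0.1]
gripper_width: 0.505
```

```bash
cat > st.py <<'E'
from h import *
import sys
F=[];T=[];E=[];A=[]
for i in range(int(sys.argv[1])):
    cams.get_image("top"); o=get_obs(); F.append(o["contact_force"]);T.append(o["wrist_torque"]);E.append(o["eef_pos"]);A.append(np.degrees(o["tcp_rot"]))
A=np.array(A);A[:,0]%=360
print("t",round(o["t"],2),"F",np.mean(F,0).round(2),"sd",np.std(F,0).round(2),"T",np.mean(T,0).round(4),np.std(T,0).round(4),"E",np.mean(E,0).round(2),np.std(E,0).round(2),"A",A.mean(0).round(2),"w",round(o["gripper_width"],3))
E
python3 st.py 6
```

```text
t 3.75 F [-0.28  0.08 -0.27] sd [0.35 0.51 0.2 ] T [-0.0377 -0.0877  0.0098] [0.0261 0.0273 0.0052] E [459.54  68.93 206.83] [0.13 0.03 0.36] A [179.92   0.    96.21] w 0.299
```

Emit:
{"op": "send_rows", "data": {"targets": [[0,0,0,0,0,0,0],[0,0,0,0,0,0,0],[0,0,0,0,0,0,0],[0,0,0,0,0,0,0],[0,0,0,0,0,0,0],[0,0,0,0,0,0,0],[0,0,0,0,0,0,0],[0,0,0,0,0,0,0],[0,0,0,0,0,0,0],[0,0,0,0,0,0,0]], "squeeze": 45}}

```text
t: 4.58
eef_pos: [459.2, 68.9, 205.9]
tcp_rot: [-3.141, -0.0, 1.679]
contact_force: [0.4, 0.1, 0.2]
gripper_width: 0.088
```

```bash
python3 st.py 4
```

```text
t 4.78 F [-0.54  0.1  -0.2 ] sd [0.47 0.21 0.57] T [ 0.0291 -0.0198 -0.0704] [0.0408 0.0162 0.0116] E [459.19  68.9  205.94] [0.   0.01 0.01] A [180.01  -0.    96.2 ] w 0.092
```

Emit:
{"op": "send_rows", "data": {"targets": [[0,0,-0.003,0,0,0,0],[0,0,-0.008,0,0,0,0],[0,0,-0.02,0,0,0,0],[0,0,-0.035,0,0,0,0],[0,0,-0.05,0,0,0,0],[0,0,-0.065,0,0,0,0],[0,0,-0.076,0,0,0,0],[0,0,-0.08,0,0,0,0],[0,0,-0.08,0,0,0,0],[0,0,-0.08,0,0,0,0]]}}

```text
t: 5.62
eef_pos: [459.2, 68.9, 285.6]
tcp_rot: [-3.141, -0.0, 1.679]
contact_force: [0.1, -0.2, -5.6]
gripper_width: 0.089
```

```bash
python3 st.py 25
```

```text
t 6.87 F [-0.09 -0.01 -5.3 ] sd [0.44 0.45 0.51] T [ 0.0329 -0.0744  0.0047] [0.0314 0.0337 0.0263] E [459.15  68.88 285.69] [0.1  0.01 0.43] A [180.03  -0.    96.2 ] w 0.086
```

The lifted weight is 5.3 N, so tin plus carriage is about 0.30 kg. With the tin at y ≈ -51, the centre of mass is at y ≈ -11, which means hole2; the wrist torque roughly agrees. I'm carrying the hanger round in front of the pin's nose, keeping the leg clear of it.

Emit:
{"op": "send_rows", "data": {"targets": [[0.02,-0.015,0,0,0,1,0],[0.055,-0.03,0,0,0,3,0],[0.09,-0.04,0,0,0,5,0],[0.125,-0.0486,0,0,0,7,0],[0.16,-0.0486,0,0,0,9,0],[0.2,-0.0486,0,0,0,11,0],[0.24,-0.0486,0,0,0,12.6,0],[0.275,-0.0445,0,0,0,12.6,0],[0.305,-0.038,0,0,0,12.6,0],[0.325,-0.034,0,0,0,12.6,0]]}}

```text
t: 7.7
eef_pos: [389.6, 391.4, 285.3]
tcp_rot: [-3.141, -0.001, 1.462]
contact_force: [0.1, -1.4, -4.6]
gripper_width: 0.089
```

```bash
python3 -c "
from h import *
shift([395,416,276.5],83.6)
shift([430.6,415.3,276.5],83.6)"
```

```text
at [389.6 391.4 285.3] [-1.7996e+02 -4.0000e-02  8.3750e+01] t 7.7 F [ 0.1  -1.36 -4.58] T [-0.443 -0.04   0.011] w 0.089
shift m [0.025  0.0027 0.0088] turn [-0.04 -0.04  0.15]
at [389.6 391.4 285.3] [-1.7996e+02 -4.0000e-02  8.3750e+01] t 7.7 F [ 0.1  -1.36 -4.58] T [-0.443 -0.04   0.011] w 0.089
shift m [0.0282 0.0381 0.0088] turn [-0.04 -0.04  0.15]
```

Emit:
{"op": "send_rows", "data": {"targets": [[0.013,0.001,0.004,0,0,0,0],[0.025,0.003,0.009,0,0,0,0],[0.028,0.008,0.009,0,0,0,0],[0.028,0.014,0.009,0,0,0,0],[0.028,0.02,0.009,0,0,0,0],[0.028,0.026,0.009,0,0,0,0],[0.028,0.031,0.009,0,0,0,0],[0.028,0.035,0.009,0,0,0,0],[0.028,0.035,0.009,0,0,0,0],[0.028,0.035,0.009,0,0,0,0]]}}

```text
t: 8.53
eef_pos: [428.5, 411.9, 277.1]
tcp_rot: [-3.141, -0.0, 1.458]
contact_force: [-0.0, 0.8, -4.7]
gripper_width: 0.085
```

```bash
cat > look.py <<'E'
from h import *
import sys
k=sys.argv[1]; P={n:cams.get_image(n) for n in("wrist","scene","top")}; np.save(f"L{k}.npy",P,allow_pickle=True)
o=get_obs(); print(o["eef_pos"].round(2),np.degrees(o["tcp_rot"]).round(2))
a=cv2.resize(P["wrist"]["img"][150:384,110:400],None,fx=2.7,fy=2.7,interpolation=2)
for n in ("scene",):
    r,c=proj(P[n],[440,400,250]); r,c=int(r),int(c); print(n,r,c)
    b=cv2.resize(P[n]["img"][r-37:r+38,c-45:c+46],(720,594),interpolation=2); cv2.imwrite(f"pics/L{k}{n}.png",b[:,:,::-1])
cv2.imwrite(f"pics/L{k}wrist.png",a[:580,:,::-1])
E
python3 look.py 1
```

```text
[428.   412.22 277.14] [-1.800e+02 -1.000e-02  8.361e+01]
scene 195 181
```

View pics/L1wrist.png

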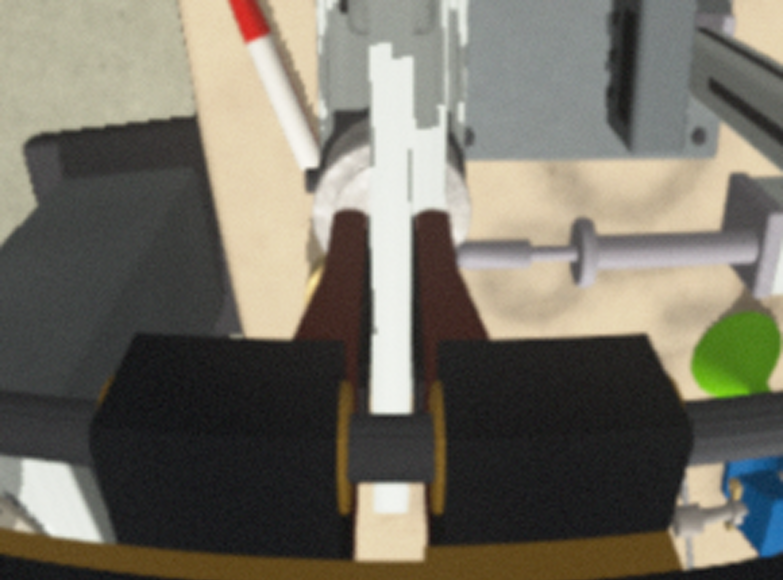

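View pics/L1scene.png

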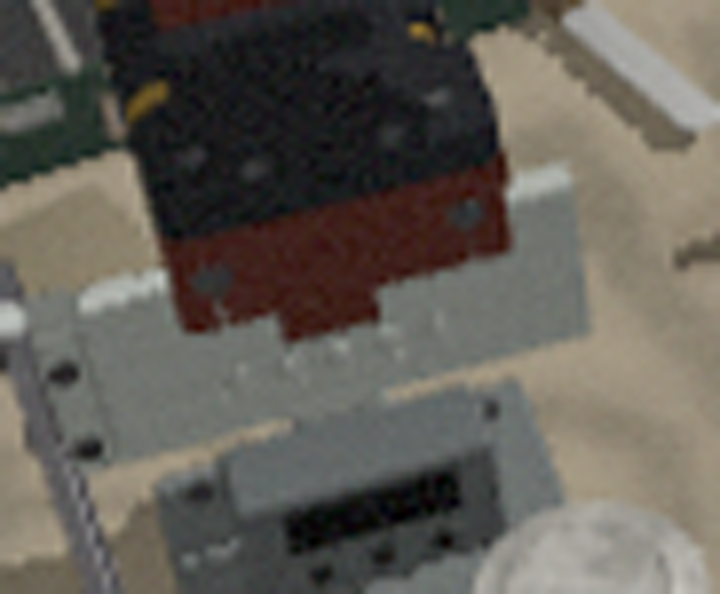

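The wrist crop shows the pin's nose at (460–530,255), the groove at 530–575 and the collar at 585, with the plate held upright between the fingers. The scene crop shows five holes along the plate, with hole2 at about (395,330). I'll measure the pin and hanger in the same wrist cloud so the calibration error cancels.

```bash
cat > rel.py <<'E'
from h import *
import sys
def wcloud(p):
    R=np.array(p["R"]);t=np.array(p["t"]);F=f(p); v,u=np.mgrid[:384,:512]; du=u-p["cx"];dv=v-p["cy"]; r=np.hypot(du,dv); th=r/F
    s=np.where(r>0,np.tan(th)/np.maximum(r,1e-6),1/F); Z=p["range_z"]
    return ((np.stack([du*s*Z,dv*s*Z,Z],-1)-t)@R),(Z>0)&(th<1.3)
if __name__=="__main__":
    L=np.load(f"L{sys.argv[1]}.npy",allow_pickle=True).item()
    tcp=np.array([float(x) for x in sys.argv[2:5]]); a=np.radians(float(sys.argv[5])-90)
    for n in("wrist","top","scene"):
        p=L[n]
        if n=="wrist": C,ok=wcloud(p)
        else: C,ok=cloud(p),p["range_z"]>0
        P=C[ok]; d=P-tcp; hx=d[:,0]*np.cos(a)+d[:,1]*np.sin(a); hy=-d[:,0]*np.sin(a)+d[:,1]*np.cos(a); hz=d[:,2]
        m=(abs(hx)<12)&(abs(hz-9)<4)&(hy>15)&(hy<62)
        if m.sum()>9: print(n,"plate top hx",np.percentile(hx[m],[3,50,97]).round(1),"hz",np.percentile(hz[m],[10,50,90]).round(1))
        m=(abs(hx)<22)&(abs(hz-7)<8)&(hy>55)&(hy<85)
        if m.sum()>9: print(n,"leg hy",np.percentile(hy[m],[80,90,96,99,100]).round(1),"hx",np.percentile(hx[m],[1,99]).round(1))
        S=(hz<-12)&(hz>-45)&(hy<20)&(hy>-40)
        for x0 in range(12,100,6):
            m=S&(hx>=x0)&(hx<x0+6)
            if m.sum()>4: print(n,"pin hx",x0,m.sum(),"hy",np.percentile(hy[m],[2,50,98]).round(1),"z top",np.percentile(hz[m],[50,80,95]).round(1))
E
python3 rel.py 1 428.0 412.2 277.1 83.6
```

```text
wrist plate top hx [-5.6  0.7  6.6] hz [7.2 8.4 9.3]
wrist leg hy [68.7 69.6 69.8 71.5 72.1] hx [-18.5  19.5]
wrist pin hx 12 114 hy [-10.4   8.1  19.8] z top [-40.3 -39.5 -27.9]
wrist pin hx 18 99 hy [-13.1  -8.4  -6. ] z top [-26.1 -25.5 -24.9]
wrist pin hx 24 106 hy [-13.3  -8.3  -6. ] z top [-26.3 -25.4 -24.9]
wrist pin hx 30 97 hy [-13.4  -8.4  -6.1] z top [-26.4 -25.4 -24.9]
wrist pin hx 36 52 hy [-11.5  -9.2  -8. ] z top [-27.6 -27.  -26.2]
wrist pin hx 42 154 hy [-17.   -8.9  -1.8] z top [-27.3 -24.5 -21.3]
wrist pin hx 48 147 hy [-16.6  -7.3  -1.2] z top [-23.3 -20.9 -20.1]
wrist pin hx 54 109 hy [-13.6  -8.3  -5.4] z top [-25.5 -24.5 -24. ]
wrist pin hx 60 111 hy [-13.7  -8.   -5.1] z top [-25.6 -24.6 -24.1]
wrist pin hx 66 104 hy [-13.3  -8.   -5.3] z top [-25.6 -24.7 -24.4]
wrist pin hx 72 105 hy [-13.6  -8.1  -5.6] z top [-25.5 -24.7 -24. ]
wrist pin hx 78 95 hy [-13.5  -7.9  -5.2] z top [-25.5 -24.7 -23.9]
wrist pin hx 84 96 hy [-13.5  -8.1  -5.4] z top [-25.8 -24.9 -24.2]
wrist pin hx 90 98 hy [-13.7  -8.8  -5.6] z top [-25.6 -24.8 -24.3]
wrist pin hx 96 550 hy [-22.1  -5.4   3.1] z top [-26.  -22.3 -21.5]
top pin hx 12 16 hy [-36.8 -18.7  -6.7] z top [-39.3 -37.6 -28.7]
top pin hx 18 6 hy [-10.7  -8.   -5.6] z top [-25.7 -24.9 -24.6]
top pin hx 24 5 hy [-11.1  -9.6  -9.2] z top [-27.3 -26.9 -26.6]
top pin hx 84 11 hy [-11.6  -8.7  -4.1] z top [-24.4 -23.2 -22.2]
top pin hx 90 9 hy [-12.4  -8.7  -3.6] z top [-25.8 -24.5 -23.9]
top pin hx 96 28 hy [-21.1 -14.6   1.1] z top [-26.6 -22.7 -20. ]
scene plate top hx [-6.2  0.2  6.2] hz [5.6 7.5 8.4]
scene leg hy [67.4 68.5 69.  71.  71.7] hx [-18.7  18.5]
```

```bash
python3 - <<'E'
from h import *
L=np.load("L1.npy",allow_pickle=True).item(); p=L["scene"]; tcp=np.array([428.0,412.2,277.1]); a=np.radians(-6.4)
R=np.array(p["R"]);t=np.array(p["t"]);o=-R.T@t; ex=np.array([np.cos(a),np.sin(a),0]);ey=np.array([-np.sin(a),np.cos(a),0])
for u,v in((235,378),(290,365),(345,348),(395,330),(440,322)):
    d=R.T@ray(p,195-37+(v+.5)/7.92-.5,181-45+(u+.5)/7.91-.5)
    k=((tcp-o)@ex-4)/(d@ex); X=o+k*d-tcp; print((X@ey).round(1),X[2].round(1))
E
python3 st.py 6
```

```text
22.8 -24.3
9.9 -24.9
-3.4 -24.2
-15.6 -22.7
-26.4 -24.1
t 8.98 F [-0.2  -0.22 -5.27] sd [0.43 0.52 0.24] T [ 0.0374 -0.0672  0.0009] [0.0263 0.0079 0.0155] E [428.01 412.3  277.07] [0.03 0.02 0.03] A [ 1.800e+02 -1.000e-02  8.362e+01] w 0.086
```

Both cameras agree on the relative offset: +3.2 mm along the hanger's y and about 1.3 mm down. I'm correcting that while advancing to just short of the nose.

Emit:
{"op": "send_rows", "data": {"targets": [[0.001,0.001,0.0005,0,0,0,0],[0.002,0.002,0.001,0,0,0,0],[0.0032,0.004,0.0013,0,0,0,0],[0.0032,0.006,0.0013,0,0,0,0],[0.0032,0.008,0.0013,0,0,0,0],[0.0032,0.009,0.0013,0,0,0,0],[0.0032,0.01,0.0013,0,0,0,0],[0.0032,0.01,0.0013,0,0,0,0],[0.0032,0.01,0.0013,0,0,0,0],[0.0032,0.01,0.0013,0,0,0,0]]}}

```text
t: 9.82
eef_pos: [438.5, 414.3, 275.7]
tcp_rot: [-3.142, -0.0, 1.459]
contact_force: [-0.3, -0.2, -4.8]
gripper_width: 0.088
```

```bash
python3 st.py 4
python3 - <<'E'
from h import *
from rel import wcloud
p=cams.get_image("wrist"); np.save("L2.npy",{"wrist":p,"top":cams.get_image("top"),"scene":cams.get_image("scene")},allow_pickle=True)
E
python3 rel.py 2 438.3 414.4 275.8 83.6 | grep wrist | head -8
```

```text
t 10.02 F [ 0.18 -0.1  -4.9 ] sd [0.13 0.44 0.38] T [ 0.0378 -0.0679  0.0253] [0.0323 0.0178 0.0265] E [438.44 414.3  275.75] [0.01 0.   0.01] A [180.    -0.    83.61] w 0.088
wrist plate top hx [-6.1 -0.2  6.2] hz [7.2 8.3 9.2]
wrist leg hy [68.9 69.8 70.  71.4 72.3] hx [-18.9  19.1]
wrist pin hx 12 103 hy [-12.1   6.5  19.2] z top [-40.3 -39.4 -24.6]
wrist pin hx 18 99 hy [-15.5 -11.4  -9.3] z top [-24.9 -24.1 -23.4]
wrist pin hx 24 52 hy [-15.1 -12.3  -9.9] z top [-25.7 -25.2 -24.1]
wrist pin hx 30 54 hy [-15.2 -12.8 -11.2] z top [-26.  -25.6 -25.1]
wrist pin hx 36 225 hy [-20.8 -10.7  -4.4] z top [-22.7 -19.4 -18.8]
wrist pin hx 42 110 hy [-17.4 -11.5  -8.7] z top [-24.2 -23.4 -22.8]
```

Emit:
{"op": "send_rows", "data": {"targets": [[0,0.0005,0,0,0,0,0],[0,0.001,0,0,0,0,0],[0,0.0015,0,0,0,0,0],[0,0.002,0,0,0,0,0],[0,0.0025,0,0,0,0,0],[0,0.003,0,0,0,0,0],[0,0.0035,0,0,0,0,0],[0,0.004,0,0,0,0,0],[0,0.0045,0,0,0,0,0],[0,0.0045,0,0,0,0,0]]}}

```text
t: 11.0
eef_pos: [443.1, 413.8, 275.7]
tcp_rot: [3.142, -0.0, 1.459]
contact_force: [0.5, -1.0, -6.6]
gripper_width: 0.087
```

```bash
python3 st.py 3
```

```text
t 11.15 F [-0.38 -0.35 -5.2 ] sd [0.08 0.37 0.41] T [ 0.0374 -0.067  -0.019 ] [0.0306 0.0174 0.0145] E [443.   413.78 275.66] [0.02 0.01 0.01] A [180.    0.   83.6] w 0.086
```

Emit:
{"op": "send_rows", "data": {"targets": [[0,0.0004,0,0,0,0,0],[0,0.0008,0,0,0,0,0],[0,0.0012,0,0,0,0,0],[0,0.0016,0,0,0,0,0],[0,0.002,0,0,0,0,0],[0,0.0024,0,0,0,0,0],[0,0.0028,0,0,0,0,0],[0,0.003,0,0,0,0,0],[0,0.003,0,0,0,0,0],[0,0.003,0,0,0,0,0]]}}

```text
t: 11.98
eef_pos: [446.0, 413.5, 275.7]
tcp_rot: [-3.142, -0.0, 1.459]
contact_force: [-0.7, 1.0, -6.2]
gripper_width: 0.088
```

```bash
python3 st.py 3
```

```text
t 12.13 F [-0.86  1.16 -5.38] sd [0.38 0.44 0.5 ] T [ 0.2924  0.0123 -0.016 ] [0.0297 0.0323 0.0094] E [445.95 413.53 275.65] [0.01 0.01 0.01] A [ 1.800e+02 -1.000e-02  8.361e+01] w 0.086
```

Light contact: the taper is in the hole and pushing +y at 1.2 N. I'll ease +y by 0.7 mm and keep advancing.

Emit:
{"op": "send_rows", "data": {"targets": [[0.0004,0,0,0,0,0,0],[0.0008,0,0,0,0,0,0],[0.0008,0.0003,0,0,0,0,0],[0.0008,0.0006,0,0,0,0,0],[0.0008,0.0009,0,0,0,0,0],[0.0008,0.0012,0,0,0,0,0],[0.0008,0.0015,0,0,0,0,0],[0.0008,0.0018,0,0,0,0,0],[0.0008,0.002,0,0,0,0,0],[0.0008,0.002,0,0,0,0,0]]}}

```text
t: 12.97
eef_pos: [448.1, 414.0, 275.7]
tcp_rot: [3.142, 0.0, 1.459]
contact_force: [0.4, 0.0, -4.8]
gripper_width: 0.084
```

```bash
python3 st.py 3
```

```text
t 13.12 F [-0.23 -0.15 -5.22] sd [0.07 0.72 0.4 ] T [ 0.0552 -0.0668 -0.0075] [0.0182 0.0303 0.0406] E [448.04 414.03 275.66] [0.02 0.01 0.01] A [180.    0.   83.6] w 0.089
```

Emit:
{"op": "send_rows", "data": {"targets": [[0.0001,0.0005,0,0,0,0,0],[0.0002,0.001,0,0,0,0,0],[0.0002,0.0015,0,0,0,0,0],[0.0002,0.002,0,0,0,0,0],[0.0002,0.0025,0,0,0,0,0],[0.0002,0.003,0,0,0,0,0],[0.0002,0.0035,0,0,0,0,0],[0.0002,0.004,0,0,0,0,0],[0.0002,0.004,0,0,0,0,0],[0.0002,0.004,0,0,0,0,0]]}}

```text
t: 13.95
eef_pos: [452.1, 413.8, 275.7]
tcp_rot: [-3.142, -0.0, 1.459]
contact_force: [0.0, 0.0, -5.5]
gripper_width: 0.09
```

```bash
python3 st.py 4
```

```text
t 14.15 F [-0.17  0.27 -5.47] sd [0.57 0.45 0.42] T [ 0.0488 -0.0903  0.0072] [0.0251 0.016  0.0122] E [452.02 413.79 275.69] [0.01 0.01 0.03] A [180.   -0.   83.6] w 0.087
```

Emit:
{"op": "send_rows", "data": {"targets": [[0,0.0006,0,0,0,0,0],[0,0.0012,0,0,0,0,0],[0,0.0018,0,0,0,0,0],[0,0.0024,0,0,0,0,0],[0,0.003,0,0,0,0,0],[0,0.0036,0,0,0,0,0],[0,0.0042,0,0,0,0,0],[0,0.0048,0,0,0,0,0],[0,0.0054,0,0,0,0,0],[0,0.006,0,0,0,0,0]]}}

```text
t: 14.98
eef_pos: [458.1, 413.1, 275.7]
tcp_rot: [-3.142, 0.0, 1.459]
contact_force: [-0.5, -0.8, -5.3]
gripper_width: 0.086
```

```bash
python3 st.py 4
```

```text
t 15.18 F [ 0.1   0.01 -5.69] sd [0.6  0.53 0.69] T [ 0.0195 -0.069  -0.0332] [0.0297 0.03   0.0346] E [458.07 413.1  275.64] [0.06 0.01 0.02] A [180.    0.   83.6] w 0.083
```

Emit:
{"op": "send_rows", "data": {"targets": [[0,0.0006,0,0,0,0,0],[0,0.0012,0,0,0,0,0],[0,0.0018,0,0,0,0,0],[0,0.0024,0,0,0,0,0],[0,0.003,0,0,0,0,0],[0,0.0036,0,0,0,0,0],[0,0.0042,0,0,0,0,0],[0,0.0048,0,0,0,0,0],[0,0.0054,0,0,0,0,0],[0,0.006,0,0,0,0,0]]}}

```text
t: 16.02
eef_pos: [464.0, 412.4, 275.7]
tcp_rot: [-3.142, 0.0, 1.459]
contact_force: [0.4, 0.5, -5.5]
gripper_width: 0.09
```

```bash
python3 st.py 4
python3 - <<'E'
from h import *
P={n:cams.get_image(n) for n in("wrist","top","scene")}; np.save("L3.npy",P,allow_pickle=True)
cv2.imwrite("pics/L3wrist.png",cv2.resize(P["wrist"]["img"][180:330,190:390],None,fx=3.8,fy=3.8,interpolation=2)[:,:,::-1])
E
python3 rel.py 3 464.0 412.5 275.7 83.6 | grep wrist | head -9
```

```text
t 16.22 F [ 0.12  0.16 -5.08] sd [0.7  0.5  0.45] T [ 0.0218 -0.0874 -0.0004] [0.0215 0.0163 0.0174] E [464.04 412.42 275.67] [0.05 0.01 0.02] A [180.   -0.   83.6] w 0.087
wrist plate top hx [-6.3 -0.1  6. ] hz [7.2 8.4 9.2]
wrist leg hy [68.9 69.8 70.  71.6 72.3] hx [-19.1  18.9]
wrist pin hx 12 90 hy [-12.2   6.   19.3] z top [-40.2 -39.3 -24.9]
wrist pin hx 18 124 hy [-17.5 -12.1  -9.4] z top [-24.2 -23.3 -22.7]
wrist pin hx 24 124 hy [-17.8 -12.1  -9.5] z top [-23.9 -23.2 -22.4]
wrist pin hx 30 114 hy [-17.  -12.2  -9.5] z top [-24.2 -23.3 -22.5]
wrist pin hx 36 109 hy [-17.3 -12.2  -9.7] z top [-24.1 -23.3 -22.7]
wrist pin hx 42 112 hy [-17.4 -12.1  -9.8] z top [-24.1 -23.3 -22.7]
wrist pin hx 48 115 hy [-17.8 -12.2  -9.4] z top [-24.1 -23.4 -22.9]
```

View pics/L3wrist.png

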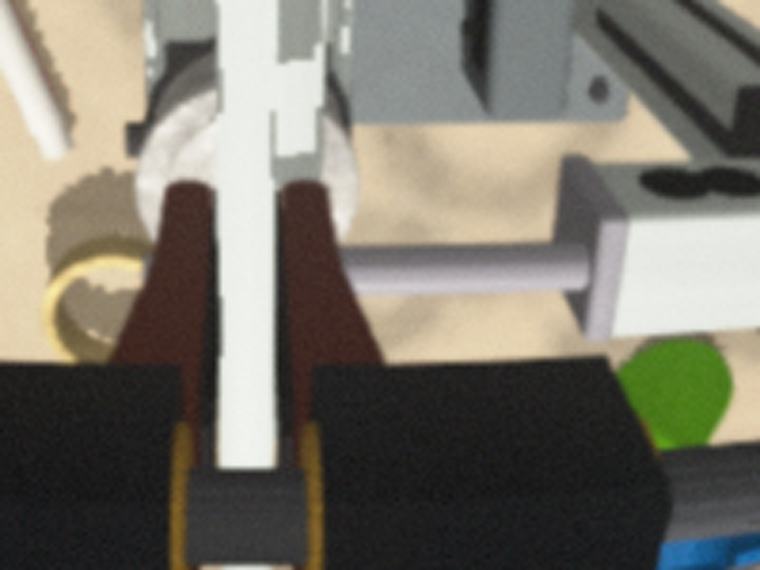

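The crop shows the pin through the plate: the stem and head are on the right, with the head face at about x=565, and the nose tip is just showing left of the fingers at (147,265). I'll measure the head face and nose tip to see how far is left.

Run:
```python
from h import *
from rel import wcloud
for k,tcp in((1,[428,412.2,277.1]),(2,[438.4,414.3,275.8]),(3,[464.04,412.42,275.67])):
    p=np.load(f"L{k}.npy",allow_pickle=True).item()["wrist"]; C,ok=wcloud(p); d=C[ok]-tcp; a=np.radians(-6.4)
    hx=d[:,0]*np.cos(a)+d[:,1]*np.sin(a); hy=-d[:,0]*np.sin(a)+d[:,1]*np.cos(a); hz=d[:,2]
    m=(hz>-34)&(hz<-17)&(((hy>-5)&(hy<2))|((hy<-19)&(hy>-24)))&(hx>50)&(hx<120)
    n=(abs(hz+26)<6)&(abs(hy+11)<6)&(hx>-40)&(hx<-8)
    print(k,"head front hx",np.percentile(hx[m],[1,4,10,50]).round(1),m.sum(),"nose left",n.sum(),np.percentile(hx[n],[2,10,50]).round(1) if n.sum() else "")
    m=(hz>-26)&(hz<-17)&(abs(hy+10)<9)&(hx>20)&(hx<60)
    q=hz[m]>np.percentile(hz[m],97)-3 if m.sum() else []
    if m.sum(): print("  collar-top hx",np.percentile(hx[m][hz[m]>-22],[3,50,97]).round(1) if (hz[m]>-22).sum()>5 else "")
```

```text
1 head front hx [ 50.4  96.4  97.1 104.7] 451 nose left 0 
  collar-top hx [47.6 49.1 50.8]
2 head front hx [ 86.8  87.1  87.8 101.1] 819 nose left 0 
  collar-top hx [36.9 38.9 41.1]
3 head front hx [61.4 61.9 64.3 85.2] 1293 nose left 15 [-19.  -18.9 -18.3]
  collar-top hx
```

About 5.6 mm remain by head face, nose tip and collar.

Emit:
{"op": "send_rows", "data": {"targets": [[0,0.0006,0,0,0,0,0],[0,0.0012,0,0,0,0,0],[0,0.0018,0,0,0,0,0],[0,0.0024,0,0,0,0,0],[0,0.003,0,0,0,0,0],[0,0.0036,0,0,0,0,0],[0,0.0042,0,0,0,0,0],[0,0.0048,0,0,0,0,0],[0,0.0054,0,0,0,0,0],[0,0.0056,0,0,0,0,0]]}}

```text
t: 17.2
eef_pos: [469.6, 411.8, 275.7]
tcp_rot: [3.142, 0.0, 1.459]
contact_force: [0.4, 0.6, -5.6]
gripper_width: 0.085
```

```bash
python3 st.py 4
```

```text
t 17.4 F [ 0.39 -0.49 -5.76] sd [0.43 0.17 0.6 ] T [ 0.0184 -0.095   0.0098] [0.0497 0.023  0.0172] E [469.56 411.82 275.67] [0.04 0.02 0.03] A [180.    0.   83.6] w 0.088
```

Emit:
{"op": "send_rows", "data": {"targets": [[0,0,0.0003,0,0,0,0],[0,0,0.0006,0,0,0,0],[0,0,0.0009,0,0,0,0],[0,0,0.0012,0,0,0,0],[0,0,0.0014,0,0,0,0],[0,0,0.0016,0,0,0,0],[0,0,0.0018,0,0,0,0],[0,0,0.0018,0,0,0,0],[0,0,0.0018,0,0,0,0],[0,0,0.0018,0,0,0,0]]}}

```text
t: 18.23
eef_pos: [469.5, 411.8, 273.9]
tcp_rot: [-3.142, -0.0, 1.459]
contact_force: [0.1, -0.3, -5.4]
gripper_width: 0.093
```

```bash
python3 st.py 4
```

```text
t 18.43 F [ 0.05 -0.16 -5.05] sd [0.29 0.22 0.46] T [ 0.0491 -0.0755  0.0047] [0.0341 0.026  0.0197] E [469.53 411.83 273.9 ] [0.   0.01 0.02] A [180.   -0.   83.6] w 0.089
```

It is 1.8 mm down with no load, more than the nose play of 0.75 mm, so the plate is over the groove.

Emit:
{"op": "send_rows", "data": {"targets": [[0,0,0.0001,0,0,0,0],[0,0,0.0002,0,0,0,0],[0,0,0.0003,0,0,0,0],[0,0,0.0004,0,0,0,0],[0,0,0.0005,0,0,0,0],[0,0,0.0006,0,0,0,0],[0,0,0.0007,0,0,0,0],[0,0,0.0007,0,0,0,0],[0,0,0.0007,0,0,0,0],[0,0,0.0007,0,0,0,0]]}}

```text
t: 19.27
eef_pos: [469.5, 411.8, 273.2]
tcp_rot: [-3.142, 0.0, 1.459]
contact_force: [-0.5, -0.3, -5.8]
gripper_width: 0.085
```

```bash
python3 st.py 4
```

```text
t 19.47 F [-0.1   0.28 -5.31] sd [0.47 0.42 0.47] T [ 0.0191 -0.0656  0.0093] [0.0255 0.0297 0.0202] E [469.53 411.82 273.2 ] [0.   0.01 0.02] A [180.   -0.   83.6] w 0.087
```

Emit:
{"op": "send_rows", "data": {"targets": [[0,0,0.0001,0,0,0,0],[0,0,0.0002,0,0,0,0],[0,0,0.0003,0,0,0,0],[0,0,0.0004,0,0,0,0],[0,0,0.0005,0,0,0,0],[0,0,0.0005,0,0,0,0],[0,0,0.0005,0,0,0,0],[0,0,0.0005,0,0,0,0],[0,0,0.0005,0,0,0,0],[0,0,0.0005,0,0,0,0]]}}

```text
t: 20.3
eef_pos: [469.5, 411.8, 272.7]
tcp_rot: [3.142, -0.0, 1.459]
contact_force: [0.8, -0.9, -4.7]
gripper_width: 0.085
```

```bash
python3 st.py 4
```

```text
t 20.5 F [-0.19 -0.28 -4.37] sd [0.58 0.57 0.51] T [ 0.0079 -0.0479  0.0013] [0.0156 0.0223 0.0239] E [469.53 411.81 272.73] [0.01 0.   0.02] A [180.   -0.   83.6] w 0.089
```

Emit:
{"op": "send_rows", "data": {"targets": [[0,0,0.0001,0,0,0,0],[0,0,0.0002,0,0,0,0],[0,0,0.0003,0,0,0,0],[0,0,0.0003,0,0,0,0],[0,0,0.0003,0,0,0,0],[0,0,0.0003,0,0,0,0],[0,0,0.0003,0,0,0,0],[0,0,0.0003,0,0,0,0],[0,0,0.0003,0,0,0,0],[0,0,0.0003,0,0,0,0]]}}

```text
t: 21.33
eef_pos: [469.5, 411.9, 272.6]
tcp_rot: [3.141, -0.0, 1.459]
contact_force: [-0.2, -0.0, -1.7]
gripper_width: 0.091
```

```bash
python3 st.py 6
```

```text
t 21.63 F [-0.37  0.01 -1.98] sd [0.44 0.29 0.55] T [-0.0124 -0.0245  0.0056] [0.0154 0.0174 0.0261] E [469.55 411.84 272.56] [0.01 0.01 0.03] A [ 1.7999e+02 -1.0000e-02  8.3600e+01] w 0.089
```

Emit:
{"op": "send_rows", "data": {"targets": [[0,0,0.0001,0,0,0,0],[0,0,0.0002,0,0,0,0],[0,0,0.0002,0,0,0,0],[0,0,0.0002,0,0,0,0],[0,0,0.0002,0,0,0,0],[0,0,0.0002,0,0,0,0],[0,0,0.0002,0,0,0,0],[0,0,0.0002,0,0,0,0],[0,0,0.0002,0,0,0,0],[0,0,0.0002,0,0,0,0]], "squeeze": 15}}

```text
t: 22.47
eef_pos: [469.7, 411.9, 272.4]
tcp_rot: [3.141, -0.0, 1.459]
contact_force: [1.2, -0.2, 0.8]
gripper_width: 0.093
```

```bash
python3 st.py 6
```

```text
t 22.77 F [2.11 0.39 1.11] sd [0.47 0.48 0.5 ] T [-0.0369 -0.4538  0.0314] [0.013  0.03   0.0362] E [469.66 411.84 272.43] [0.01 0.01 0.02] A [ 1.7997e+02 -2.0000e-02  8.3600e+01] w 0.09
```

```bash
cat > hd.py <<'E'
from h import *
from rel import wcloud
ps=[cams.get_image("wrist") for _ in range(3)]; tcp=get_obs()["eef_pos"]
for p in ps:
    C,ok=wcloud(p); d=C[ok]-tcp; a=np.radians(-6.4)
    hx=d[:,0]*np.cos(a)+d[:,1]*np.sin(a); hy=-d[:,0]*np.sin(a)+d[:,1]*np.cos(a); hz=d[:,2]
    m=(hz>-34)&(hz<-14)&(((hy>-5)&(hy<2))|((hy<-19)&(hy>-24)))&(hx>45)&(hx<120)
    n=(abs(hz+23)<6)&(abs(hy+11)<5)&(hx>-40)&(hx<-8); l=(abs(hx)<12)&(abs(hz-9)<4)&(hy>15)&(hy<62)
    print("head front",np.percentile(hx[m],[1,4,10]).round(1),"nose tip",np.percentile(hx[n],[2,10]).round(1),n.sum(),"plate top",np.percentile(hx[l],[3,50,97]).round(1),np.median(hz[l]).round(1))
E
python3 hd.py; python3 st.py 3
```

```text
head front [55.7 56.3 59. ] nose tip [-23.8 -23.3] 85 plate top [-6.2  0.1  6.1] 8.3
head front [55.8 56.4 59.1] nose tip [-23.9 -23.4] 83 plate top [-6.2  0.1  6. ] 8.4
head front [55.7 56.4 59.1] nose tip [-23.9 -23.5] 87 plate top [-6.2  0.1  6. ] 8.4
t 23.07 F [2.52 0.28 2.31] sd [0.58 0.08 0.38] T [ 0.0008 -0.5295  0.0423] [0.0199 0.0396 0.0084] E [469.63 411.84 272.4 ] [0.01 0.01 0.01] A [ 1.7998e+02 -2.0000e-02  8.3600e+01] w 0.089
```

The plate is centred in the groove, with the head face at 56 as it should be. I'm releasing now.

Emit:
{"op": "send_rows", "data": {"targets": [[0,0,-0.0002,0,0,0,0.08],[0,0,-0.0002,0,0,0,0.1],[0,0,-0.0002,0,0,0,0.12],[0,0,-0.0002,0,0,0,0.14],[0,0,-0.0002,0,0,0,0.17],[0,0,-0.0002,0,0,0,0.2],[0,0,-0.0002,0,0,0,0.25],[0,0,-0.0002,0,0,0,0.3],[0,0,-0.0002,0,0,0,0.35],[0,0,-0.0002,0,0,0,0.35]]}}

```text
t: 23.9
eef_pos: [469.5, 411.8, 272.4]
tcp_rot: [-3.142, 0.0, 1.459]
contact_force: [-0.4, 0.4, -0.1]
gripper_width: 0.347
```

```bash
python3 st.py 5; python3 hd.py
```

```text
t 24.15 F [-0.15  0.5  -0.03] sd [0.28 0.65 0.54] T [-0.0481 -0.08   -0.0046] [0.0265 0.0179 0.0322] E [469.52 411.82 272.39] [0.02 0.01 0.02] A [180.   -0.   83.6] w 0.351
head front [55.8 56.6 59.3] nose tip [-16.4 -15.8] 130 plate top [-6.7 -0.4  5.5] 8.2
head front [55.9 56.5 59. ] nose tip [-16.4 -15.7] 138 plate top [-6.7 -0.4  5.5] 8.2
head front [55.9 56.5 58.9] nose tip [-16.4 -15.7] 134 plate top [-6.7 -0.3  6. ] 8.2
```

Emit:
{"op": "send_rows", "data": {"targets": [[0,0,-0.004,0,0,0,0.35],[0,0,-0.01,0,0,0,0.35],[0,0,-0.02,0,0,0,0.35],[0,0,-0.03,0,0,0,0.35],[0,0,-0.045,0,0,0,0.35],[0,0,-0.06,0,0,0,0.35],[0,0,-0.08,0,0,0,0.35],[0,0,-0.1,0,0,0,0.35],[0,0,-0.12,0,0,0,0.35],[0,0,-0.12,0,0,0,0.35]]}}

```text
t: 25.13
eef_pos: [469.5, 411.8, 398.5]
tcp_rot: [3.135, -0.006, 1.459]
contact_force: [0.0, -0.9, 1.3]
gripper_width: 0.349
```

```bash
cat > chk.py <<'E'
from h import *
for i in range(2):
    p=cams.get_image("scene"); C=cloud(p); ok=p["range_z"]>0; d=C-[467.9,398.2,0]; a=np.radians(-6.4)
    hx=d[...,0]*np.cos(a)+d[...,1]*np.sin(a); hy=-d[...,0]*np.sin(a)+d[...,1]*np.cos(a); z=C[...,2]
    # leg: hy about 78-84, z 90..270; tilt from hy vs z
    m=ok&(abs(hx)<22)&(hy>60)&(hy<100)&(z>95)&(z<265)
    t=ok&(abs(hx)<5)&(hy>-46)&(hy<75)&(z>272)&(z<300)
    print("leg n",m.sum(),"tilt in hy/z deg",np.degrees(np.polyfit(z[m],hy[m],1)[0]).round(2),"hx/z",np.degrees(np.polyfit(z[m],hx[m],1)[0]).round(2),"top edge n",t.sum(),"tilt deg",np.degrees(np.polyfit(hy[t],z[t],1)[0]).round(2) if t.sum()>9 else "", "z",np.median(z[t]).round(1),"yaw",np.degrees(np.polyfit(hy[t],hx[t],1)[0]).round(2))
save(p,f"end{int(get_obs()['t']*10)}.png",(110,290,110,330),3.3)
E
python3 chk.py; ls pics; python3 st.py 1
```

```text
leg n 365 tilt in hy/z deg -2.7 hx/z 1.38 top edge n 380 tilt deg -0.27 z 279.2 yaw 0.22
leg n 368 tilt in hy/z deg -2.79 hx/z 1.61 top edge n 378 tilt deg -0.07 z 279.2 yaw 0.15
L1scene.png
L1wrist.png
L3wrist.png
a.png
c.png
d.png
end252.png
s.png
t.png
w1.png
t 25.28 F [-0.07 -0.53 -0.4 ] sd [0. 0. 0.] T [-0.005  -0.0409 -0.0152] [0. 0. 0.] E [469.68 411.96 392.06] [0. 0. 0.] A [ 1.7999e+02 -1.0000e-02  8.3600e+01] w 0.348
```

Emit:
{"op": "send_rows", "data": {"targets": [[0,0,-0.02,0,0,0,0.35],[0,0,-0.03,0,0,0,0.35],[0,0,-0.03,0,0,0,0.35],[0,0,-0.03,0,0,0,0.35],[0,0,-0.03,0,0,0,0.35],[0,0,-0.03,0,0,0,0.35],[0,0,-0.03,0,0,0,0.35],[0,0,-0.03,0,0,0,0.35],[0,0,-0.03,0,0,0,0.35],[0,0,-0.03,0,0,0,0.35]]}}

```text
t: 26.12
eef_pos: [469.5, 411.8, 422.3]
tcp_rot: [-3.142, 0.0, 1.459]
contact_force: [0.0, 0.2, 0.2]
gripper_width: 0.346
```

```bash
python3 chk.py
python3 - <<'E'
from h import *
ps=[cams.get_image("scene")]+[cams.get_image("top") for _ in range(8)]+[cams.get_image("scene")]
print("motion px diff",np.abs(ps[0]["img"].astype(int)-ps[-1]["img"])[110:290,110:330].mean())
p=ps[-1]; R=np.array(p["R"]);t=np.array(p["t"]);C=cloud(p);ok=p["range_z"]>0
d=C-[467.9,398.2,0]; a=np.radians(-6.4); hx=d[...,0]*np.cos(a)+d[...,1]*np.sin(a); hy=-d[...,0]*np.sin(a)+d[...,1]*np.cos(a); z=C[...,2]
b=[]
for y in range(-40,65,5):
    m=ok&(abs(hx)<7)&(hy>y)&(hy<y+5)&(z>255)&(z<310)
    if m.sum()>3: b.append((y+2.5,np.percentile(z[m],97)))
b=np.array(b); print("top edge z",b[[0,-1]].round(1).tolist(),"tilt",np.degrees(np.polyfit(b[:,0],b[:,1],1)[0]).round(2))
m=ok&(abs(hx)<40)&(hy>-90)&(hy<100)&(z>60)&(z<80)
print("foot tilt",m.sum(),np.degrees(np.polyfit(hy[m],z[m],1)[0]).round(2))
E
ls pics|grep end
```

```text
leg n 363 tilt in hy/z deg -2.84 hx/z 1.42 top edge n 377 tilt deg -0.48 z 279.2 yaw -0.07
leg n 367 tilt in hy/z deg -2.78 hx/z 1.58 top edge n 367 tilt deg -0.27 z 279.3 yaw 0.01
motion px diff 2.271590909090909
top edge z [[-37.5, 281.3], [62.5, 280.4]] tilt -0.51
foot tilt 1175 -0.38
end252.png
end262.png
```

View pics/end262.png

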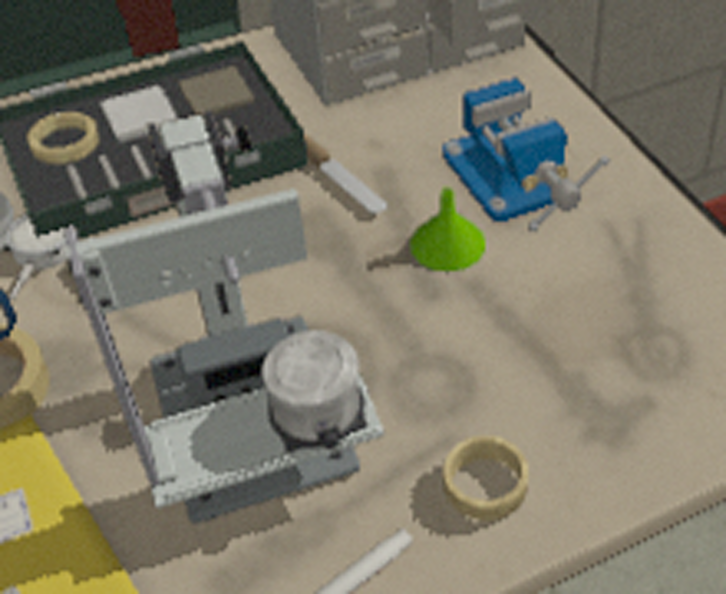

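The hanger hangs level on the pin, with the nose through the fourth hole from the leg, at about (232,268). The funnel, ring and marker are where they were. I'm handing in.

```bash
python3 -c "
from h import *
print(arm.finish_job(), get_obs()['t'])"
```

```text
the job is handed in; nothing more can be done
the job is handed in; nothing more can be done
```

The hanger is hanging level on the pin by hole2, with the plate down in the groove. I let go, backed the gripper well above it and handed the job in at about 27 s.

- **Choosing the hole:** the lifted weight was about 5.3 N, so tin and carriage together are about 0.30 kg. With the tin at y ≈ -51 mm, the centre of mass is at y ≈ -11 mm, so hole2 (y -12 mm) fits. The wrist torque gave roughly -6 mm with about 4 mm of uncertainty, so it agrees only loosely.
- **Sliding on:** in the readings between steps I saw one light side contact of about 1.2 N, and I corrected for it. The plate seated about 3 mm below where it slid on.
- **Letting go:** about 2.5 N sideways and 2.3 N vertically built up just before release, on top of the hanger's weight. That is roughly 8 N on the pin, under the 15 N limit.
- **Last checks:** the top edge and foot plate were tilted only about 0.4° to 0.5°. Two pictures about 0.5 s apart showed no movement I could tell from image noise, and the funnel, ring and marker looked undisturbed. The leg's depth fit read about 2.8° of tilt, which disagrees with the other two. I put that down to edge bias in the fit and did not check it further.

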